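# Fill the gaps in the shogi piece case

## Robot

A 6-joint arm with a two-finger parallel gripper is mounted at the origin on the work surface. World frame = base frame: x ahead of the robot, y to its left, z up, the work surface at z = 0. Lengths are in m, angles in rad, forces in N, time in s.
With the tool pointing down it reaches from about 0.2 to 0.875 m from the base axis. Payload 3.4 kg.
Tool frame: the origin (TCP) lies between the finger pads; the fingertips stand 25 mm ahead of it and the grasp point (between the pads) lies 6 mm ahead of it (r.nose_length is the z of the fingertips in the tool frame, in m); z points along the fingers, y is the line along which they close (so a half turn about z gives the same grasp; the last joint's range is limited). The gripper opens to 94 mm and grips with 3 to 60 N. Pads are 16 mm wide; open, the fingers measure 119 mm over their backs; the gripper's body (75 mm by 177 mm) begins 78 mm behind the grasp point.
Start: joints at [-1.308, 0.276, 1.505, -0, 1.361, -0.121], TCP at [0.215, -0.533, 0.23] pointing down, gripper open.
Joint ranges: [-2.89, 2.89], [-0.75, 2.08], [0.22, 2.7], [-1.18, 4.32], [0.11, 2.71], [-2.7, 2.7]. Speed limits (rad/s): [2.57, 2.57, 3.14, 3.14, 3.14, 3.14].

## Interface

Orientations are given as a unit quaternion [w, x, y, z].
In Python, from plant import r, gripper_to, inverse_kinematics, vision, models, telemetry gives the robot as it stands. Calls block until the motion is done:
- r.move_to(position, orientation): joint-space move of the TCP to a pose.
- r.move_l(position, rot=None, vel=0.15, guard=None): straight line of the TCP; rot=None keeps the orientation; vel is the mean speed in m/s. With guard (N) it stops when the force on the tool has changed by that much, and returns True; else False.
- r.movej(angles): joint-space move.
- gripper_to(opening, f_grip=None): finger opening in m; f_grip is the grip in N (None keeps the last); returns when the fingers have stopped.
- r.hold(seconds).
- inverse_kinematics(position, orientation): joint angles nearest the present ones, or None.
- vision.snapshot(name): name is "scene" or "top" or "wrist"; returns the picture (384x512x3 uint8, red, green, blue); there is no depth.
- vision.get_calibration(name): a dict with "fx", "fy", "cx", "cy" (pixels), "position" and "orientation" of the camera in the world. Camera axes: x right, y down, z forward; pixel columns grow to the right and rows downward; lengths in m; the calibration is good to about 2 mm. A picture is of the moment at which its call begins: read the wrist's pose just before it. get_calibration takes no time and is no camera call; for the wrist camera it gives the pose at the moment of the call.
A pose or a line that the arm cannot do raises r.PlanningError and nothing moves.
- r.sign_off(): hands the job in; it is judged then, once.
Trained networks look in the newest picture that a camera, given by its name, has taken for a name from the list of things; names that differ only in an ending like _2 or _b are one class to them, and where a whole thing is asked for, a point or a joint stands for the part that bears it (a point fixed in the world has none). Each returns a list of dicts, best first, with "score" (0 to 1); they miss things now and then, are a little off and sometimes report something else, mostly with a low value. They report only what shows in the picture. A call takes as long as a camera call. They do not tell look-alikes from the thing itself.
- models.boxes_of(thing, camera): "at" ([x, y, z] in m, in world coordinates, good to about 4 mm: the middle of the surface that is visible of it).
- models.regions_of(thing, camera): "pixels" (384x512 bool, what is visible of it).
- models.mark_of(thing, camera): "at" ([x, y, z] in m, in world coordinates, good to about 4 mm: a listed point, or the origin of a listed thing).
Readings, each from a call of its own:
- telemetry.current_t(): time.
- telemetry.current_joints(): joint angles.
- telemetry.current_dq(): joint speeds.
- telemetry.current_joint_efforts(): joint torques, N m.
- telemetry.current_ee_pos(): TCP position.
- telemetry.current_tool_rot(): TCP orientation.
- telemetry.current_wrist_force(): force on the tool from outside, world axes, zero at the start.
- telemetry.current_torque(): the same for the moment, N m.
- telemetry.current_opening(): finger opening in m.
- telemetry.current_finger_force(): force on a finger pad.
Only numpy, scipy, OpenCV 4.12 (cv2) and the standard library are available. Lean on these libraries where they do the work, as an engineer would, in place of code of your own. Each camera call takes 0.05 s, during which the arm holds its last target. There are 200 camera calls.

## Task

Some pockets of the boxwood piece case are empty: fill each of those with one spare shogi piece from the felt mat, lying flat on the pocket's floor with its point facing the same way as the pieces already there. Leave those pieces in their pockets, leave the spare that is left over lying on the mat, and do not disturb the jar, the brass weight or the comb.

Things in the scene. Friction and masses are not known exactly. Their poses are not given: they have to be found in the camera images.
- case: fixed case of yellow boxwood, 192 (x) x 218 (y) x 11 high: 3 x 3 pockets lined in green felt, each 52 (x) x 44 (y) x 5 deep, pitch 60 in x, 68 in y; rims 11 high. Three are empty at the start, the rest hold a piece each. Origin under its centre, on the cabinet's flap (level elm shelf, top 18 above the work surface); +x is the way its pieces point, roughly away from the robot
- mat: fixed indigo felt mat, 220 (x) x 200 (y) x 3 thick, lying on the flap beside the case (left or right of it, the jar between them), with the spares, weight and comb on it; origin under its centre, x roughly away from the robot
- pocket1 (a point): centre of the floor of a pocket of the case (row 1 of 3 from the robot's side, column 1 of 3 from the left), 6 above the flap; axes as the case's; empty or not is to be seen from the pieces
- pocket2 (a point): centre of the floor of a pocket of the case (row 1 of 3 from the robot's side, column 2 of 3 from the left), 6 above the flap; axes as the case's; empty or not is to be seen from the pieces
- pocket3 (a point): centre of the floor of a pocket of the case (row 1 of 3 from the robot's side, column 3 of 3 from the left), 6 above the flap; axes as the case's; empty or not is to be seen from the pieces
- pocket4 (a point): centre of the floor of a pocket of the case (row 2 of 3 from the robot's side, column 1 of 3 from the left), 6 above the flap; axes as the case's; empty or not is to be seen from the pieces
- pocket5 (a point): centre of the floor of a pocket of the case (row 2 of 3 from the robot's side, column 2 of 3 from the left), 6 above the flap; axes as the case's; empty or not is to be seen from the pieces
- pocket6 (a point): centre of the floor of a pocket of the case (row 2 of 3 from the robot's side, column 3 of 3 from the left), 6 above the flap; axes as the case's; empty or not is to be seen from the pieces
- pocket7 (a point): centre of the floor of a pocket of the case (row 3 of 3 from the robot's side, column 1 of 3 from the left), 6 above the flap; axes as the case's; empty or not is to be seen from the pieces
- pocket8 (a point): centre of the floor of a pocket of the case (row 3 of 3 from the robot's side, column 2 of 3 from the left), 6 above the flap; axes as the case's; empty or not is to be seen from the pieces
- pocket9 (a point): centre of the floor of a pocket of the case (row 3 of 3 from the robot's side, column 3 of 3 from the left), 6 above the flap; axes as the case's; empty or not is to be seen from the pieces
- piece1: one already in the case, its foot 5 below the rims, in any of the nine pockets: five-sided shogi piece of honey-coloured wood, a dark stroke on top: 44 long x 36 wide x 20 thick, 28 g; origin under the middle of its length and width; +x runs to its point (x = 22), parallel sides at y = +-18 from the square butt (x = -22) to the shoulders (x = 12)
- piece2: one already in the case, its foot 5 below the rims, in any of the nine pockets: five-sided shogi piece of honey-coloured wood, a dark stroke on top: 44 long x 36 wide x 20 thick, 28 g; origin under the middle of its length and width; +x runs to its point (x = 22), parallel sides at y = +-18 from the square butt (x = -22) to the shoulders (x = 12)
- piece3: one already in the case, its foot 5 below the rims, in any of the nine pockets: five-sided shogi piece of honey-coloured wood, a dark stroke on top: 44 long x 36 wide x 20 thick, 28 g; origin under the middle of its length and width; +x runs to its point (x = 22), parallel sides at y = +-18 from the square butt (x = -22) to the shoulders (x = 12)
- piece4: one already in the case, its foot 5 below the rims, in any of the nine pockets: five-sided shogi piece of honey-coloured wood, a dark stroke on top: 44 long x 36 wide x 20 thick, 28 g; origin under the middle of its length and width; +x runs to its point (x = 22), parallel sides at y = +-18 from the square butt (x = -22) to the shoulders (x = 12)
- piece5: one already in the case, its foot 5 below the rims, in any of the nine pockets: five-sided shogi piece of honey-coloured wood, a dark stroke on top: 44 long x 36 wide x 20 thick, 28 g; origin under the middle of its length and width; +x runs to its point (x = 22), parallel sides at y = +-18 from the square butt (x = -22) to the shoulders (x = 12)
- piece6: one already in the case, its foot 5 below the rims, in any of the nine pockets: five-sided shogi piece of honey-coloured wood, a dark stroke on top: 44 long x 36 wide x 20 thick, 28 g; origin under the middle of its length and width; +x runs to its point (x = 22), parallel sides at y = +-18 from the square butt (x = -22) to the shoulders (x = 12)
- spare1: spare, on the mat, turned at random up to 75 degrees either way of the mat's x: five-sided shogi piece of honey-coloured wood, a dark stroke on top: 44 long x 36 wide x 20 thick, 28 g; origin under the middle of its length and width; +x runs to its point (x = 22), parallel sides at y = +-18 from the square butt (x = -22) to the shoulders (x = 12)
- spare2: spare, on the mat, turned at random up to 75 degrees either way of the mat's x: five-sided shogi piece of honey-coloured wood, a dark stroke on top: 44 long x 36 wide x 20 thick, 28 g; origin under the middle of its length and width; +x runs to its point (x = 22), parallel sides at y = +-18 from the square butt (x = -22) to the shoulders (x = 12)
- spare3: spare, on the mat, turned at random up to 75 degrees either way of the mat's x: five-sided shogi piece of honey-coloured wood, a dark stroke on top: 44 long x 36 wide x 20 thick, 28 g; origin under the middle of its length and width; +x runs to its point (x = 22), parallel sides at y = +-18 from the square butt (x = -22) to the shoulders (x = 12)
- spare4: spare, on the mat, turned at random up to 75 degrees either way of the mat's x: five-sided shogi piece of honey-coloured wood, a dark stroke on top: 44 long x 36 wide x 20 thick, 28 g; origin under the middle of its length and width; +x runs to its point (x = 22), parallel sides at y = +-18 from the square butt (x = -22) to the shoulders (x = 12)
- jar: lidded celadon jar, bystander, 52 across, 66 high, 0.16 kg, standing on the flap between case and mat; origin under its centre
- weight: brass scale weight with a knob, bystander, 22 across, 30 high, standing on the mat amid the spares; origin under its centre
- comb: tortoiseshell-finish comb, bystander, 26 (x) x 110 (y) x 5 thick, lying flat at the robot's side of the mat; origin under its centre
Not all that is in view belongs to the job. Leave any green or pink look-alike of the spare4 alone. Leave any blue look-alike of the piece1 alone.

How it is judged:
At the end, for the whole second after the job is handed in: each pocket holds a piece: centres within 8 mm, foot within 3 mm of the floor, level within 7 deg, point towards the case's +x; a spare flat on the mat (120 mm of its centre); spares at rest; first pieces moved under 12 mm; jar, weight, comb under 20 mm, upright (8 deg) (horizontal distance between any of piece1, piece2, piece3, piece4, piece5, piece6, spare1, spare2, spare3, spare4 and pocket1 below 0.008 m and horizontal distance between any of piece1, piece2, piece3, piece4, piece5, piece6, spare1, spare2, spare3, spare4 and pocket2 below 0.008 m and horizontal distance between any of piece1, piece2, piece3, piece4, piece5, piece6, spare1, spare2, spare3, spare4 and pocket3 below 0.008 m and horizontal distance between any of piece1, piece2, piece3, piece4, piece5, piece6, spare1, spare2, spare3, spare4 and pocket4 below 0.008 m and horizontal distance between any of piece1, piece2, piece3, piece4, piece5, piece6, spare1, spare2, spare3, spare4 and pocket5 below 0.008 m and horizontal distance between any of piece1, piece2, piece3, piece4, piece5, piece6, spare1, spare2, spare3, spare4 and pocket6 below 0.008 m and horizontal distance between any of piece1, piece2, piece3, piece4, piece5, piece6, spare1, spare2, spare3, spare4 and pocket7 below 0.008 m and horizontal distance between any of piece1, piece2, piece3, piece4, piece5, piece6, spare1, spare2, spare3, spare4 and pocket8 below 0.008 m and horizontal distance between any of piece1, piece2, piece3, piece4, piece5, piece6, spare1, spare2, spare3, spare4 and pocket9 below 0.008 m and horizontal distance between any of spare1, spare2, spare3, spare4 and mat below 0.12 m and (horizontal distance between spare1 and mat below 0.12 m or x of pocket8 in the frame of spare1 above 0.03 m or x of pocket2 in the frame of spare1 below -0.03 m) and (horizontal distance between spare2 and mat below 0.12 m or x of pocket8 in the frame of spare2 above 0.03 m or x of pocket2 in the frame of spare2 below -0.03 m) and (horizontal distance between spare3 and mat below 0.12 m or x of pocket8 in the frame of spare3 above 0.03 m or x of pocket2 in the frame of spare3 below -0.03 m) and (horizontal distance between spare4 and mat below 0.12 m or x of pocket8 in the frame of spare4 above 0.03 m or x of pocket2 in the frame of spare4 below -0.03 m) and z of each of spare1, spare2, spare3, spare4 in the frame of case below 0.009 m and angle between each of spare1, spare2, spare3, spare4's own z axis and vertical below 0.12 rad and linear speed of each of spare1, spare2, spare3, spare4 below 0.02 m/s and distance of each of piece1, piece2, piece3, piece4, piece5, piece6 from where it was at the start of the episode below 0.012 m and distance of each of jar, weight, comb from where it was at the start of the episode below 0.02 m and angle between each of jar, weight's own z axis and vertical below 0.15 rad); the robot touches nothing.
It fails at once if a piece that was already in the case is taken out or pushed out of its pocket (moved over 12 mm) (distance of any of piece1, piece2, piece3, piece4, piece5, piece6 from where it was at the start of the episode above 0.012 m).
It fails at once if the jar, the weight or the comb is pushed more than 20 mm (distance of any of jar, weight, comb from where it was at the start of the episode above 0.02 m).
It fails at once if the jar or the weight is tipped over (angle between any of jar, weight's own z axis and vertical above 0.4 rad).
It also fails if it takes over 72 s, if anything falls off the work surface, if the arm or the gripper's body presses on something with over 40 N, if the wrist force passes 120 N, or if a joint passes its speed limit or range.

## Working session

There is one attempt and no reset: what is moved stays moved. The work goes in short steps, each a Python script; the robot and the scene stay as the last script left them, time stands still between calls to the robot, and variables do not carry over. Pictures are saved under pics/ and viewed, at most 10 in all, crops included, and the job is handed in when it is done.

```bash
ls; mkdir -p pics; python3 - <<'E'
from plant import r, vision, telemetry
import cv2
for n in ("scene","top"):
    im=vision.snapshot(n); cv2.imwrite(f"pics/{n}0.png",cv2.resize(im[:,:,::-1],(800,600),interpolation=cv2.INTER_CUBIC))
    cv2.imwrite(f"{n}_raw.png",im[:,:,::-1])
    print(n,vision.get_calibration(n))
print(vision.get_calibration("wrist"),telemetry.current_t())
E
```

```text
pics
scene {'fx': 431.3993307834438, 'fy': 431.3993307834438, 'cx': 256.92028021102635, 'cy': 192.7830602539247, 'position': array([1.0613196 , 0.4837239 , 0.81170112]), 'orientation': array([-0.16460461,  0.41111538,  0.82965135, -0.33995308])}
top {'fx': 408.8379938125543, 'fy': 408.8379938125543, 'cx': 254.30248354199566, 'cy': 194.995363782588, 'position': array([0.33288229, 0.02799858, 0.90351756]), 'orientation': array([-0.06577975,  0.71312667, -0.69551045,  0.05821158])}
{'fx': 282.61662475349056, 'fy': 282.61662475349056, 'cx': 257.754162139103, 'cy': 192.96515904106, 'position': array([ 0.27925208, -0.50713361,  0.38437278]), 'orientation': array([ 0.10030482,  0.82321946, -0.55460793, -0.06825464])} 0.1
```

View pics/top0.png

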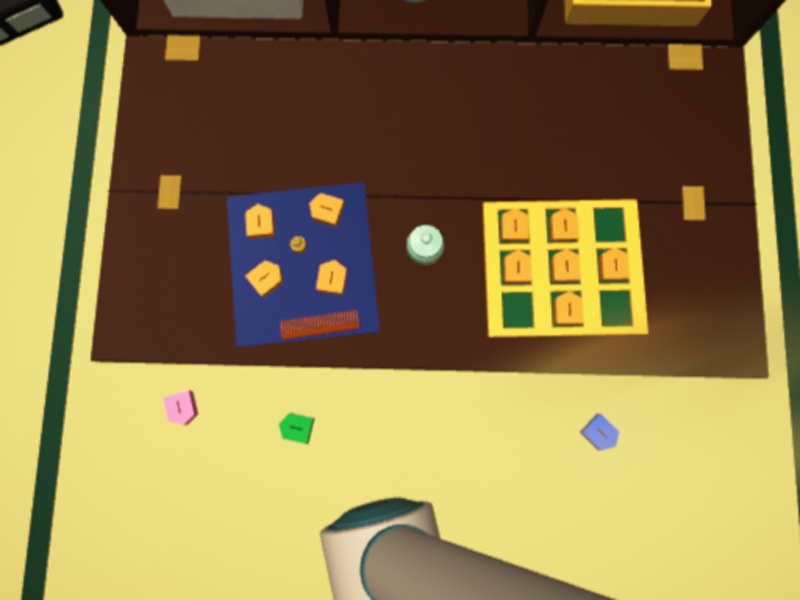

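View pics/scene0.png

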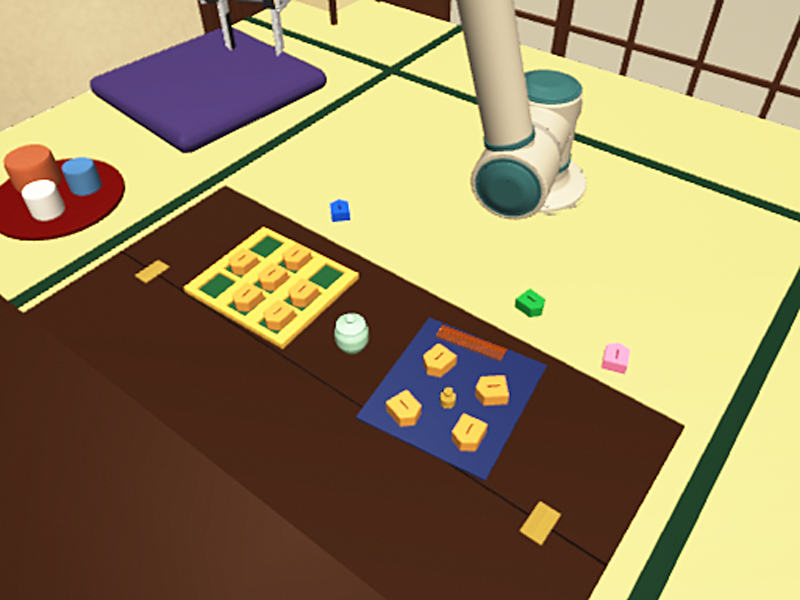

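Top view (800x600 px):
- **Spares on the mat:** (258,220), (326,208), (263,277) and (331,277).
- **Look-alikes to leave alone:** pink (180,407), green (297,428) and blue (600,432), all on the floor. Six honey-coloured pieces are already in the case.
- **Empty pockets:** 1 at (517,309), 3 at (617,309) and 9 at (608,224).
- **Bystanders:** jar (425,244), weight (297,243), comb (320,325).

Next I'll fit prism silhouettes in the top view, then refine with the wrist camera.

```bash
cat > h.py <<'E'
import numpy as np, cv2
from scipy.optimize import minimize
from scipy.spatial.transform import Rotation as R
PIECE=np.array([[-22,-18],[12,-18],[22,0],[12,18],[-22,18]])/1e3
CASE=np.array([[-96,-109],[96,-109],[96,109],[-96,109]])/1e3
def rot(q): return R.from_quat([q[1],q[2],q[3],q[0]]).as_matrix()
def proj(c,P):
    p=(np.asarray(P)-c["position"])@rot(c["orientation"])
    return p[:,:2]/p[:,2:]*[c["fx"],c["fy"]]+[c["cx"],c["cy"]]
def unproj(c,uv,z):
    d=rot(c["orientation"])@np.array([(uv[0]-c["cx"])/c["fx"],(uv[1]-c["cy"])/c["fy"],1])
    return c["position"]+d*(z-c["position"][2])/d[2]
def prism(poly,z0,h,x,y,a):
    p=poly@np.array([[np.cos(a),np.sin(a)],[-np.sin(a),np.cos(a)]])+[x,y]
    return np.vstack([np.c_[p,np.full(len(p),z)] for z in (z0,z0+h)])
def masks(im):
    h=cv2.cvtColor(im,cv2.COLOR_RGB2HSV)
    o=cv2.inRange(h,(9,110,110),(22,255,255)); y=cv2.inRange(h,(9,110,90),(34,255,255))
    return o,y
def blobs(m,amin):
    cs,_=cv2.findContours(m,cv2.RETR_EXTERNAL,cv2.CHAIN_APPROX_NONE)
    return [c for c in cs if cv2.contourArea(c)>amin]
def iou(mask,pts,S=8):
    hull=cv2.convexHull(np.round(pts*S).astype(np.int32))
    m=np.zeros_like(mask); cv2.fillConvexPoly(m,hull,1,lineType=cv2.LINE_8,shift=3)
    return (m&mask).sum()/max(1,(m|mask).sum())
def fit(cal,cnt,poly,z0,h,yaws):
    """pose (x,y,yaw) whose silhouette outline best meets the blob outline (convex hull edges, subpixel)"""
    pts=cv2.convexHull(cnt)[:,0,:].astype(np.float32)
    big=cnt[:,0,:].astype(float)
    M=cv2.moments(cnt); c0=unproj(cal,(M["m10"]/M["m00"],M["m01"]/M["m00"]),z0+h*.6)
    def cost(p):
        hull=cv2.convexHull(proj(cal,prism(poly,z0,h,*p)).astype(np.float32))
        d=np.array([cv2.pointPolygonTest(hull,(float(u),float(v)),True) for u,v in big[::2]])-.5
        return np.minimum(d*d,9).mean()
    best=None
    for a in yaws:
        s=minimize(cost,[c0[0],c0[1],a],method="Nelder-Mead",options=dict(initial_simplex=np.array([[c0[0],c0[1],a],[c0[0]+.006,c0[1],a],[c0[0],c0[1]+.006,a],[c0[0],c0[1],a+.25]]),xatol=1e-4,fatol=1e-4,maxiter=200))
        if best is None or s.fun<best.fun: best=s
    return best.x,np.sqrt(best.fun)
E
cat > m0.py <<'E'
from h import *
from plant import vision
im=cv2.imread("top_raw.png")[:,:,::-1].copy(); cal=vision.get_calibration("top")
o,y=masks(im); hs=cv2.cvtColor(im,cv2.COLOR_RGB2HSV)
for u,v in ((165,141),(169,177),(190,156),(315,170),(360,143),(50,300),(105,50)): print((u,v),hs[v,u])
for c in blobs(y,80):
    x,yy,w,h=cv2.boundingRect(c)
    if 300<x<420 and w>60 and h>60: print("case",fit(cal,c,CASE,.018,.011,[0,.1,-.1]))
for c in blobs(o,150):
    x,yy,w,h=cv2.boundingRect(c)
    if w<40 and h<40: 
        on_mat=x<250; print((x,yy,w,h),fit(cal,c,PIECE,.021 if on_mat else .024,.02,np.arange(-1.2,1.3,.4)))
E
python3 m0.py
```

```text
(165, 141) [ 16 188 191]
(169, 177) [ 16 189 198]
(190, 156) [ 20 194 170]
(315, 170) [ 26 178 251]
(360, 143) [ 18 199 242]
(50, 300) [ 26 118 236]
(105, 50) [ 10 172  74]
(354, 186, 20, 22) (array([ 0.49002395, -0.19498972,  0.04126182]), np.float64(0.6987073900313564))
(202, 167, 20, 21) (array([ 0.52676644,  0.13209312, -0.13173461]), np.float64(0.3013899507001012))
(158, 167, 22, 23) (array([ 0.52374615,  0.22468525, -0.81600578]), np.float64(0.4004737126316601))
(322, 160, 19, 21) (array([ 0.54692477, -0.12525079,  0.02133703]), np.float64(0.3488894253492553))
(353, 159, 19, 21) (array([ 0.55114127, -0.19292278,  0.01248854]), np.float64(0.6567192842165396))
(383, 158, 20, 22) (array([ 0.5547375 , -0.26020744, -0.00692833]), np.float64(0.673936119188507))
(352, 133, 19, 23) (array([ 0.60899639, -0.19138333,  0.03411155]), np.float64(0.5548778328910716))
(320, 133, 19, 21) (array([ 0.60859743, -0.122744  ,  0.0397566 ]), np.float64(0.6587762304909188))
(157, 131, 18, 21) (array([0.60572949, 0.2394265 , 0.13589137]), np.float64(0.46362047007774115))
(198, 124, 22, 20) (array([0.62505152, 0.14758942, 1.2753119 ]), np.float64(0.4299130484109982))
(436, 119, 16, 22) (array([ 0.64640806, -0.37065546, -0.12980822]), np.float64(1.5987850418118164))
(100, 112, 16, 22) (array([0.6466421 , 0.3701771 , 0.31905293]), np.float64(1.4956977935342002))
(427, 28, 23, 17) (array([ 0.87041437, -0.37838624, -1.40767901]), np.float64(1.1864687173130763))
(105, 22, 23, 17) (array([0.87120663, 0.37423519, 1.33127303]), np.float64(1.3169152468333576))
```

```bash
cat >> h.py <<'E'
def toolq(psi):
    """tool z down, tool x along world yaw psi"""
    m=np.array([[np.cos(psi),np.sin(psi),0],[np.sin(psi),-np.cos(psi),0],[0,0,-1]]).T
    q=R.from_matrix(m.T if abs(np.linalg.det(m)-1)>1e-6 else m).as_quat(); return np.array([q[3],q[0],q[1],q[2]])
E
cat > look.py <<'E'
from h import *
from plant import r, vision, telemetry, inverse_kinematics
q=telemetry.current_tool_rot(); p=telemetry.current_ee_pos(); c=vision.get_calibration("wrist")
T=rot(q); print(p,T.round(3)); off=T.T@(c["position"]-p); print("cam in tool",off,(T.T@rot(c["orientation"])).round(3))
ax=T.T@rot(c["orientation"])[:,2]
def view(name,cx,cy,z,psi):
    Q=toolq(psi); W=rot(Q); o=W@off; a=W@ax
    camz=z+o[2]; aim=o+a*(camz-.03)/(-a[2])
    r.move_to([cx-aim[0],cy-aim[1],z],Q); r.hold(.15)
    cal=vision.get_calibration("wrist"); im=vision.snapshot("wrist")
    cv2.imwrite(f"{name}_raw.png",im[:,:,::-1]); np.save(name+"_cal.npy",cal,allow_pickle=True)
    o_,y_=masks(im); vis=im[:,:,::-1].copy()
    print(name,"t",telemetry.current_t(),telemetry.current_joints().round(2))
    for cn in blobs(o_,500):
        x,yy,w,h=cv2.boundingRect(cn)
        if w<100 and h<100 and x>1 and yy>1 and x+w<511 and yy+h<383:
            s,e=fit(cal,cn,PIECE,.021 if name[0]=="m" else .024,.02,np.arange(-1.2,1.3,.4))
            print((x,yy,w,h),s.round(4),round(e,2))
            cv2.polylines(vis,[cv2.convexHull(proj(cal,prism(PIECE,.021 if name[0]=="m" else .024,.02,*s)).astype(np.int32))],True,(255,255,255),1)
    for cn in blobs(y_,10000):
        s,e=fit(cal,cn,CASE,.018,.011,[0,.1]); print("case",cv2.boundingRect(cn),s.round(4),round(e,2))
        cv2.polylines(vis,[cv2.convexHull(proj(cal,prism(CASE,.018,.011,*s)).astype(np.int32))],True,(255,0,255),1)
    cv2.imwrite(f"pics/{name}.png",vis)
E
cat > a.py <<'E'
from look import *
# pick psi whose joint 6 is central
for psi in (0,np.pi):
    print(psi,inverse_kinematics([.5,-.19,.16],toolq(psi)),inverse_kinematics([.5,.19,.16],toolq(psi)))
view("case1",.55,-.193,.16,0.)
view("mat1",.57,.186,.16,0.)
E
python3 a.py
```

```text
[ 0.2151856  -0.532725    0.22972132] [[ 0.927  0.374 -0.   ]
 [ 0.374 -0.927  0.002]
 [ 0.    -0.002 -1.   ]]
cam in tool [ 6.90169672e-02  1.39645389e-05 -1.54638823e-01] [[ 0.001 -0.971 -0.241]
 [ 1.     0.001  0.001]
 [-0.    -0.241  0.971]]
0 [-4.93261798e-01  2.66187292e-01  1.70288449e+00 -4.44089210e-16
  1.17252087e+00  1.07753453e+00] [ 2.33032222e-01  2.66187292e-01  1.70288449e+00 -4.44089210e-16
  1.17252087e+00  1.80382855e+00]
3.141592653589793 [-4.93261798e-01  2.66187292e-01  1.70288449e+00 -4.44089210e-16
  1.17252087e+00 -2.06405812e+00] [ 2.33032222e-01  2.66187292e-01  1.70288449e+00 -4.44089210e-16
  1.17252087e+00 -1.33776410e+00]
case1 t 2.0583 [-0.46  0.34  1.6  -0.    1.21  1.12]
(420, 267, 37, 59) [ 0.4252 -0.3942 -0.0192] 2.44
(238, 228, 38, 46) [ 0.4873 -0.1922  0.0222] 0.49
(166, 177, 43, 50) [ 0.5443 -0.1217  0.0125] 1.33
(235, 174, 39, 47) [ 0.5476 -0.1897  0.0496] 0.52
(301, 170, 40, 46) [ 0.5521 -0.2573  0.0413] 0.32
(158, 116, 43, 49) [ 0.6048 -0.118   0.0016] 0.78
(232, 114, 41, 49) [ 0.6067 -0.1886  0.0517] 0.52
(427, 65, 39, 55) [ 0.6514 -0.3654 -0.5306] 2.24
mat1 t 3.675 [ 0.2   0.36  1.56 -0.    1.22  1.77]
(419, 267, 38, 59) [ 0.4464 -0.0168  0.145 ] 2.48
(59, 267, 37, 59) [ 0.4606  0.3809 -0.3673] 2.27
(192, 216, 47, 49) [ 0.5222  0.2259 -0.8498] 0.49
(285, 213, 40, 45) [ 0.5255  0.1343 -0.112 ] 0.76
(180, 140, 44, 47) [0.6042 0.2411 0.1291] 0.61
(273, 121, 49, 45) [0.6237 0.1495 1.2906] 0.76
(44, 88, 40, 54) [0.6527 0.3657 0.5704] 2.3
case (0, 0, 445, 249) [0.6952 0.2893 0.1984] 2.95
```

```bash
python3 - <<'E'
from h import *
im=cv2.imread("case1_raw.png"); cal=np.load("case1_cal.npy",allow_pickle=True).item()
hs=cv2.cvtColor(im,cv2.COLOR_BGR2HSV)
def casefit(im,cal):
    hs=cv2.cvtColor(im,cv2.COLOR_BGR2HSV)
    y=cv2.inRange(hs,(22,130,120),(34,255,255)); y=cv2.morphologyEx(y,cv2.MORPH_OPEN,np.ones((2,2)))
    bs=blobs(y,100); 
    for b in bs:
        if cv2.contourArea(b)>2000: print(cv2.boundingRect(b),[a.round(4) for a in map(np.asarray,fit(cal,b,CASE,.018,.011,[0,.08]))])
casefit(im,cal)
from plant import vision
casefit(cv2.imread("top_raw.png"),vision.get_calibration("top"))
print([tuple(hs[v,u]) for u,v in ((200,200),(200,100),(130,200),(440,300))])
v=np.vstack([cv2.imread("pics/case1.png")[60:340],cv2.imread("pics/mat1.png")[90:390]]); cv2.imwrite("pics/both1.png",v)
E
```

```text
(311, 129, 104, 87) [array([ 0.5469, -0.1949,  0.0431]), np.float64(0.4925)]
[(np.uint8(18), np.uint8(126), np.uint8(228)), (np.uint8(24), np.uint8(112), np.uint8(211)), (np.uint8(11), np.uint8(131), np.uint8(82)), (np.uint8(90), np.uint8(2), np.uint8(130))]
```

View pics/both1.png

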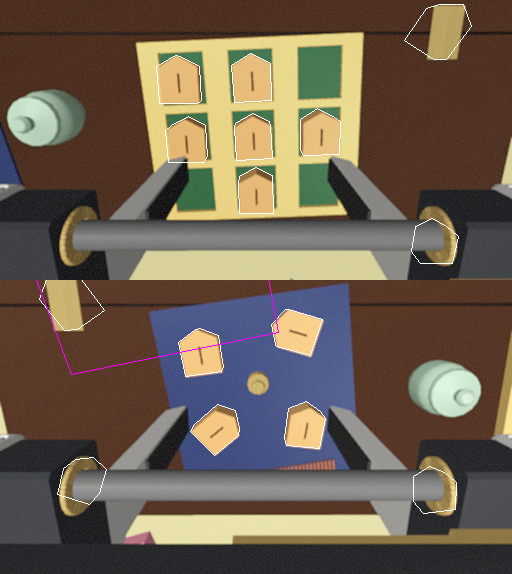

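```bash
cat > act.py <<'E'
from look import *
from plant import gripper_to
GH=.008; GX=-.004   # tips above foot; grasp point along the piece
def pick(x,y,a):
    Q=toolq(a); gx,gy=x+GX*np.cos(a),y+GX*np.sin(a)
    gripper_to(.056,15)
    r.move_to([gx,gy,.11],Q); z=.021+GH+.025
    hit=r.move_l([gx,gy,z],vel=.12,guard=8)
    if hit: print("guard hit",telemetry.current_ee_pos())
    gripper_to(.02,15); print("opening",telemetry.current_opening())
    r.move_l([gx,gy,.12],vel=.2)
def snap(name):
    r.hold(.15); cal=vision.get_calibration("wrist"); im=vision.snapshot("wrist")
    cv2.imwrite(f"{name}_raw.png",im[:,:,::-1]); np.save(name+"_cal.npy",cal,allow_pickle=True); return im,cal
E
cat > b.py <<'E'
from act import *
im=cv2.imread("case1_raw.png"); cal=np.load("case1_cal.npy",allow_pickle=True).item()
m=cv2.inRange(cv2.cvtColor(im,cv2.COLOR_BGR2HSV),(10,65,120),(75,255,255))
m[280:]=0   # bar and floor
vis=im.copy()
for b in blobs(m,8000):
    s,e=fit(cal,b,CASE,.018,.011,[0,.08]); print(cv2.boundingRect(b),s.round(4),e); cv2.drawContours(vis,[b],-1,(0,0,255),1)
    cv2.polylines(vis,[cv2.convexHull(proj(cal,prism(CASE,.018,.011,*s)).astype(np.int32))],True,(255,0,255),1)
pick(.605,.2402,.132)
r.move_to([.51,-.193,.12],toolq(.043))
im,cal=snap("held1"); print(telemetry.current_ee_pos(),telemetry.current_t())
cv2.imwrite("pics/held1.png",np.vstack([vis[60:300],im[100:,:,::-1]]))
E
python3 b.py
```

```text
[0.57205566 0.18503763 0.15999988] [[ 1.    -0.002  0.   ]
 [-0.002 -1.    -0.   ]
 [ 0.     0.    -1.   ]]
cam in tool [ 0.0690601   0.00018134 -0.15464483] [[ 0.001 -0.971 -0.241]
 [ 1.     0.001  0.001]
 [-0.001 -0.241  0.971]]
(135, 92, 229, 188) [ 0.5486 -0.1897  0.0407] 1.8124033059094076
opening 0.03595361060323255
[ 0.51046807 -0.19218498  0.11998168] 8.2167
```

View pics/held1.png

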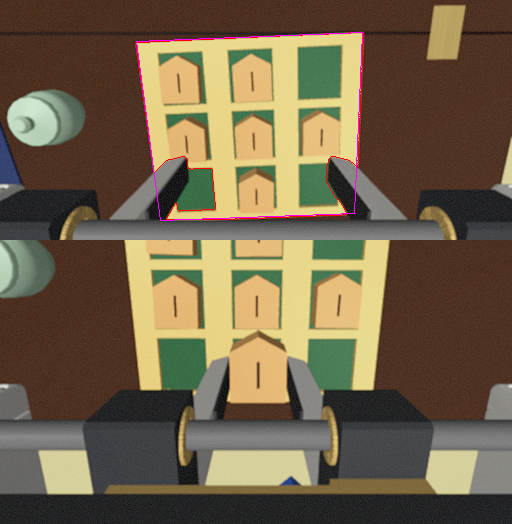

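```bash
cat > c.py <<'E'
from h import *
def rfit(cal,pts,poly,z0,h,p0,cap=2.):
    def cost(p):
        hull=cv2.convexHull(proj(cal,prism(poly,z0,h,*p)).astype(np.float32))
        d=np.array([cv2.pointPolygonTest(hull,(float(u),float(v)),True) for u,v in pts])-.5
        return np.minimum(d*d,cap).mean()
    p0=np.array(p0); s=minimize(cost,p0,method="Nelder-Mead",options=dict(initial_simplex=np.vstack([p0,p0+np.diag([.004,.004,.05])]),xatol=5e-5,fatol=1e-5))
    return s.x,s.fun**.5
if __name__=="__main__":
    im=cv2.imread("case1_raw.png"); cal=np.load("case1_cal.npy",allow_pickle=True).item()
    m=cv2.inRange(cv2.cvtColor(im,cv2.COLOR_BGR2HSV),(10,65,120),(75,255,255)); m[280:]=0
    b=max(blobs(m,8000),key=cv2.contourArea)[:,0]
    b=b[(b[:,1]<210)|((b[:,1]>270)&(b[:,1]<279)&(b[:,0]>215)&(b[:,0]<320))]
    b2=b[b[:,1]<210]
    for q in (b,b2): print("case",rfit(cal,q,CASE,.018,.011,[.546,-.192,.043],4))
    im=cv2.imread("held1_raw.png"); cal=np.load("held1_cal.npy",allow_pickle=True).item()
    m=cv2.inRange(cv2.cvtColor(im,cv2.COLOR_BGR2HSV),(9,80,110),(19,255,255))
    for bb in blobs(m,800):
        x,y,w,h=cv2.boundingRect(bb)
        if y+h>400/1.34 and 200<x<260: print((x,y,w,h),rfit(cal,bb[:,0],PIECE,.12-.033,.02,[.514,-.192,.043],2))
        elif y<270 and w<80: print("inpocket",(x,y,w,h),rfit(cal,bb[:,0],PIECE,.024,.02,list([.55,-.19-.00132*0-( (x+w/2-257)*.00083),.043]),4))
E
python3 c.py
```

```text
case (array([ 0.54897683, -0.189736  ,  0.04213218]), np.float64(1.0801593215367307))
case (array([ 0.54924436, -0.1897709 ,  0.04322707]), np.float64(0.8579334004336449))
inpocket (229, 191, 59, 73) (array([ 0.55    , -0.191245,  0.043   ]), np.float64(2.0))
inpocket (235, 135, 44, 54) (array([ 0.54814442, -0.18960496,  0.03270877]), np.float64(0.22808104109125654))
inpocket (153, 135, 47, 54) (array([ 0.54525767, -0.12305815,  0.02543666]), np.float64(1.2153555690495))
inpocket (312, 134, 50, 55) (array([ 0.55219587, -0.25694361,  0.0194817 ]), np.float64(0.68045803006438))
inpocket (235, 56, 47, 61) (array([ 0.55    , -0.191245,  0.043   ]), np.float64(2.0))
inpocket (145, 53, 49, 62) (array([ 0.55    , -0.117375,  0.043   ]), np.float64(2.0))
```

```bash
cat > d.py <<'E'
from c import *
from plant import vision
im=cv2.imread("top_raw.png"); cal=vision.get_calibration("top")
m=cv2.inRange(cv2.cvtColor(im,cv2.COLOR_BGR2HSV),(10,65,120),(85,255,255))
for b in blobs(m,4000):
    x,y,w,h=cv2.boundingRect(b); 
    if 300<x<330: print("top case",(x,y,w,h),rfit(cal,b[:,0],CASE,.018,.011,[.548,-.193,.043],4))
def pockets(im,cal,tag,C):
    g=cv2.inRange(cv2.cvtColor(im,cv2.COLOR_BGR2HSV),(55,90,20),(90,255,255))
    P=np.array([[-26,-22],[26,-22],[26,22],[-26,22]])/1e3
    for b in blobs(g,60):
        bx=cv2.boundingRect(b); M=cv2.moments(b); c=unproj(cal,(M["m10"]/M["m00"],M["m01"]/M["m00"]),.026)
        d=c[:2]-C[:2]; ca,sa=np.cos(C[2]),np.sin(C[2]); l=np.array([ca*d[0]+sa*d[1],-sa*d[0]+ca*d[1]])
        if cv2.contourArea(b)<.6*cal["fx"]**2*.052*.044/(cal["position"][2]-.024)**2: continue
        print(tag,bx,"centre",c.round(4),"in case",l.round(4))
pockets(im,cal,"top",[.548,-.193,.043])
for n in ("case1","held1"): pockets(cv2.imread(n+"_raw.png"),np.load(n+"_cal.npy",allow_pickle=True).item(),n,[.549,-.1897,.043])
im=cv2.imread("held1_raw.png"); cal=np.load("held1_cal.npy",allow_pickle=True).item()
m=cv2.inRange(cv2.cvtColor(im,cv2.COLOR_BGR2HSV),(9,80,110),(19,255,255)); m[262:]=0
b=[b for b in blobs(m,800) if abs(cv2.boundingRect(b)[0]-229)<8 and cv2.boundingRect(b)[1]>185][0][:,0]; b=b[b[:,1]<260]
z0=.087; c0=unproj(cal,(258,230),z0+.015); print(c0)
s=rfit(cal,b,PIECE,z0,.02,[c0[0],c0[1],.043],9); print("held",s)
v=cv2.cvtColor(cv2.cvtColor(im,cv2.COLOR_BGR2RGB),cv2.COLOR_RGB2BGR); cv2.polylines(v,[cv2.convexHull(proj(cal,prism(PIECE,z0,.02,*s[0])).astype(np.int32))],True,(255,0,255),1)
im2=cv2.imread("case1_raw.png"); c1=np.load("case1_cal.npy",allow_pickle=True).item()
cv2.polylines(im2,[cv2.convexHull(proj(c1,prism(CASE,.018,.011,.549,-.1897,.043)).astype(np.int32))],True,(255,0,255),1)
cv2.imwrite("pics/fit.png",cv2.resize(np.hstack([v[100:300,130:390],im2[80:280,120:380]]),(780,300),interpolation=cv2.INTER_CUBIC))
E
python3 d.py
```

```text
top (211, 323, 51, 16) centre [0.2054 0.0718 0.026 ] in case [-0.3309  0.2792]
top (322, 188, 19, 21) centre [ 0.4859 -0.1267  0.026 ] in case [-0.0591  0.0689]
top (381, 134, 18, 20) centre [ 0.6119 -0.2579  0.026 ] in case [ 0.0611 -0.0676]
top (487, 9, 25, 183) centre [ 0.7152 -0.5078  0.026 ] in case [ 0.1535 -0.3217]
top (15, 0, 55, 384) centre [0.4641 0.5035 0.026 ] in case [-0.0539  0.6995]
case1 (299, 107, 41, 51) centre [ 0.6118 -0.2552  0.026 ] in case [ 0.06   -0.0682]
held1 (308, 200, 46, 51) centre [ 0.4924 -0.2617  0.026 ] in case [-0.0597 -0.0694]
held1 (160, 199, 46, 51) centre [ 0.4863 -0.1233  0.026 ] in case [-0.0598  0.0691]
held1 (314, 55, 53, 64) centre [ 0.6122 -0.2553  0.026 ] in case [ 0.0603 -0.0683]
[ 0.5119401  -0.19256719  0.102     ]
held (array([ 0.51225178, -0.19222184,  0.04915693]), np.float64(0.97551339732153))
```

View pics/fit.png

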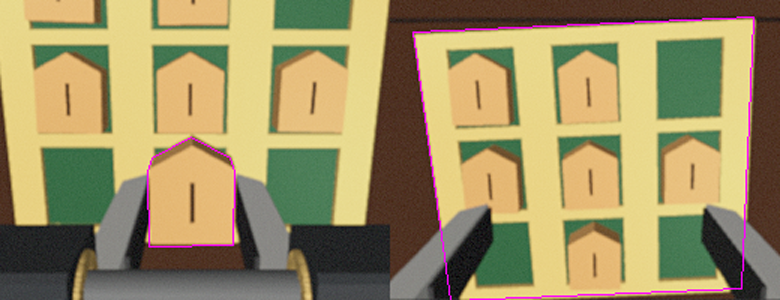

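```bash
cat >> act.py <<'E'
C=np.array([.549,-.1897,.043])
def pocket(lx,ly):
    c,s=np.cos(C[2]),np.sin(C[2]); return C[:2]+[c*lx-s*ly,s*lx+c*ly]
def place(lx,ly,dx):
    """dx: held piece centre ahead of TCP (wrist frame)"""
    a=C[2]; Q=toolq(a); p=pocket(lx-dx,ly); zf=.024+GH+.025
    r.move_to([p[0],p[1],.10],Q)
    r.move_l([p[0],p[1],zf+.010],vel=.15)
    hit=r.move_l([p[0],p[1],zf-.001],vel=.04,guard=4); z=telemetry.current_ee_pos()[2]
    print("hit",hit,"foot above floor mm",1e3*(z-zf),"t",telemetry.current_t())
    if z-zf>.003: return False
    gripper_to(.052,15); r.move_l([p[0],p[1],.12],vel=.2); return True
E
cat > e.py <<'E'
from act import *
print(place(-.06,.068,.0018))
r.move_to([.50,-.193,.14],toolq(.043)); im,cal=snap("after1")
for b in blobs(cv2.inRange(cv2.cvtColor(im,cv2.COLOR_RGB2HSV),(9,80,110),(19,255,255)),800):
    x,y,w,h=cv2.boundingRect(b)
    if w<80 and h<80: 
        s,e=fit(cal,b,PIECE,.024,.02,[-.2,0,.2]); d=s[:2]-C[:2]; c_,s_=np.cos(C[2]),np.sin(C[2])
        print((x,y,w,h),"case frame",np.round([c_*d[0]+s_*d[1],-s_*d[0]+c_*d[1],s[2]-C[2]],4),round(e,2))
cv2.imwrite("pics/after1.png",im[:,:,::-1])
E
python3 e.py
```

```text
[ 0.51046807 -0.19218498  0.11998168] [[ 0.999  0.045  0.   ]
 [ 0.045 -0.999  0.   ]
 [ 0.    -0.    -1.   ]]
cam in tool [ 0.06904676  0.00020203 -0.15464149] [[ 0.001 -0.971 -0.241]
 [ 1.     0.001  0.001]
 [-0.001 -0.241  0.971]]
hit True foot above floor mm 0.09425993033427421 t 9.3
True
(238, 185, 40, 49) case frame [-0.0612  0.0002 -0.0282] 0.77
(165, 182, 43, 50) case frame [-0.0582  0.0677  0.0232] 1.33
(237, 120, 42, 51) case frame [-0.0006  0.0001 -0.0061] 0.39
(160, 120, 45, 52) case frame [-0.0012  0.0678 -0.0272] 1.02
(310, 119, 47, 51) case frame [ 0.0003 -0.0673 -0.0185] 0.67
(238, 45, 44, 58) case frame [ 0.058  -0.0012  0.0018] 0.34
(154, 43, 46, 59) case frame [ 0.0592  0.0674 -0.0311] 1.52
```

View pics/after1.png

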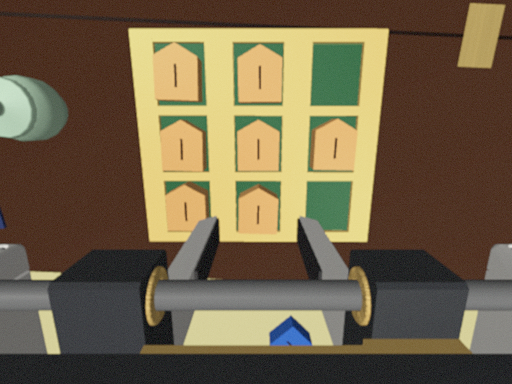

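The piece lies flat in pocket 1 at (186,208) px, about 2 mm off centre; pockets 3 and 9 are still empty. Next are the other two, each with a held-piece check before placing.

```bash
cat > f.py <<'E'
from act import *
from c import rfit
def held():
    r.move_to([.51,-.193,.12],toolq(C[2])); im,cal=snap("heldx"); p=telemetry.current_ee_pos()
    m=cv2.inRange(cv2.cvtColor(im,cv2.COLOR_RGB2HSV),(9,80,110),(19,255,255)); m[262:]=0
    b=min([b for b in blobs(m,800) if cv2.boundingRect(b)[1]>180],key=lambda b:abs(cv2.boundingRect(b)[0]-229))[:,0]; b=b[b[:,1]<260]
    s,e=rfit(cal,b,PIECE,.087,.02,[.512,-.1922,C[2]],9); d=s[:2]-p[:2]; c,sn=np.cos(C[2]),np.sin(C[2])
    dx,dy=c*d[0]+sn*d[1],-sn*d[0]+c*d[1]; print("held dx,dy,dyaw",dx,dy,s[2]-C[2],e); return dx,dy,s[2]-C[2],e
for pk,pl in (((.5250,.1340,-.118),(-.06,-.068)),((.6230,.1493,1.288),(.06,-.068))):
    pick(*pk)
    if telemetry.current_opening()<.033: print("no piece"); break
    dx,dy,da,e=held()
    if abs(dy)>.0025 or abs(da)>.08 or e>1.3 or abs(dx-.002)>.006: print("check"); break
    if not place(*pl,dx): break
print(telemetry.current_t())
E
python3 f.py | grep -v "^\[\| \["
```

```text
opening 0.035772494256881573
held dx,dy,dyaw 0.0016935345842201857 -0.000437076194907139 0.0 3.0
check
15.3917
```

```bash
python3 - <<'E'
from h import *
im=cv2.imread("heldx_raw.png"); m=cv2.inRange(cv2.cvtColor(im,cv2.COLOR_BGR2HSV),(9,80,110),(19,255,255)); m[262:]=0
print([cv2.boundingRect(b) for b in blobs(m,300)])
cv2.imwrite("pics/heldx.png",cv2.resize(im[100:300,100:420],(640,400)))
E
```

```text
[(159, 199, 45, 53), (153, 135, 48, 54), (312, 134, 51, 54), (229, 134, 59, 128), (236, 56, 47, 61), (145, 53, 50, 62)]
```

View pics/heldx.png

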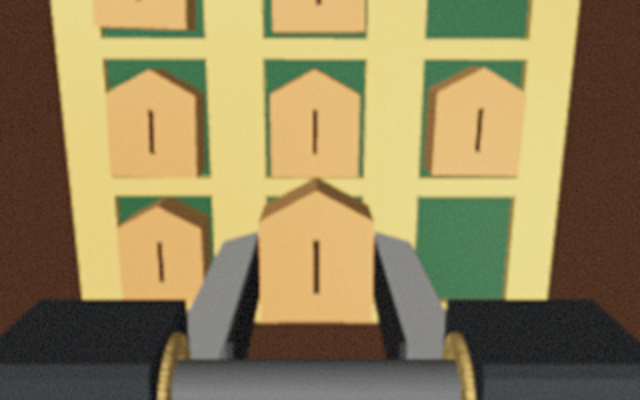

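The grasp is good. The held tip at (317,180) in the crop touches the centre piece's outline, so the two blobs merged. I'll cut the mask above row 190.

```bash
sed -i 's/m\[262:\]=0/m[262:]=0; m[:191]=0/; s/b=b\[b\[:,1\]<260\]/b=b[(b[:,1]<260)\&(b[:,1]>192)]/' f.py
python3 - <<'E'
s=open('f.py').read()
s=s.replace("for pk,pl in","import sys\nfirst=True\nfor pk,pl in").replace("    pick(*pk)\n","    if not first: pick(*pk)\n    first=False\n")
open('f.py','w').write(s)
E
python3 f.py | grep -v "^\[\| \["
```

```text
held dx,dy,dyaw 0.0031611538029400425 -0.00018684114942728176 -0.0025105009243499427 0.8519031646628582
hit True foot above floor mm -0.07659586131159024 t 16.925
opening 0.0357010176792817
held dx,dy,dyaw 0.002856265927689728 -0.00016337890843433318 -0.0033863555404830964 0.874666885551856
hit True foot above floor mm 0.1905008377112577 t 24.0833
25.0333
```

```bash
cat > g.py <<'E'
from act import *
r.move_to([.50,-.193,.16],toolq(C[2])); im,cal=snap("after3")
for b in blobs(cv2.inRange(cv2.cvtColor(im,cv2.COLOR_RGB2HSV),(9,80,110),(19,255,255)),700):
    x,y,w,h=cv2.boundingRect(b)
    if w<80 and h<80:
        s,e=fit(cal,b,PIECE,.024,.02,[-.2,0,.2]); d=s[:2]-C[:2]; c_,s_=np.cos(C[2]),np.sin(C[2])
        print((x,y,w,h),"case frame",np.round([c_*d[0]+s_*d[1],-s_*d[0]+c_*d[1],s[2]-C[2]],4),round(e,2))
r.move_to([.3,-.2,.25],toolq(0)); t=vision.snapshot("top"); cv2.imwrite("pics/end.png",np.hstack([im[:,:,::-1],t[:,:,::-1]])[:, :]); 
cv2.imwrite("pics/end.png",cv2.resize(np.vstack([im[:270,100:420,::-1],t[100:240,120:440,::-1]]),(448,574)))
E
python3 g.py | tail -n 9
```

```text
(237, 184, 37, 45) case frame [-0.0611  0.0001 -0.0186] 0.74
(304, 181, 39, 46) case frame [-0.0582 -0.0688  0.0103] 1.21
(170, 181, 39, 45) case frame [-0.0584  0.0677 -0.0047] 1.22
(237, 124, 38, 46) case frame [-0.0007  0.0001 -0.0125] 0.33
(165, 123, 41, 48) case frame [-0.0012  0.0678 -0.0223] 0.82
(304, 122, 42, 48) case frame [ 0.0003 -0.0674 -0.0125] 0.61
(237, 55, 40, 53) case frame [ 0.0582 -0.0012  0.0155] 0.31
(160, 53, 42, 53) case frame [ 0.0593  0.0686 -0.0382] 1.3
(308, 50, 45, 53) case frame [ 0.0621 -0.0688  0.0004] 0.57
```

View pics/end.png

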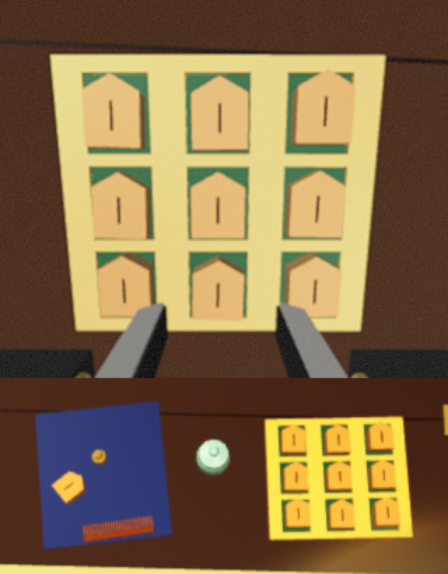

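All nine pockets are filled and every piece points away from the robot. One spare is left on the mat at (68,487) px, and the jar, weight and comb look unmoved.

```bash
python3 -c "
from plant import r
print(r.sign_off())"
```

```text
the job is handed in; nothing more can be done
None
```

I filled the three empty pockets (1, 3 and 9) with spares lying flat and pointing the right way, each about 2 mm from its pocket centre, left the fourth spare on the mat, and handed the job in after about 27 s of the 72 s; the judge's result was not shown.

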